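# Snap the pour cap home and keep it pressed

### The arm

A 6-joint arm with a two-finger parallel gripper is mounted at the origin on the work surface. World frame = base frame: x ahead of the robot, y to its left, z up, the work surface at z = 0. Lengths are in m, angles in rad, forces in N, time in s.
With the tool pointing down it reaches from about 0.35 to 0.775 m from the base axis. Payload 5.5 kg.
Tool frame: the origin (TCP) lies midway between the tips of the shut fingers; the grasp point (between the pads) lies 19 mm behind it; z points along the fingers, y is the line along which they close (so a half turn about z gives the same grasp; the last joint's range is limited). The gripper opens to 85 mm and grips with 20 to 120 N. Pads are 22 mm wide; open, the fingers measure 114 mm over their backs; the gripper's body (76 mm by 85 mm) begins 54 mm behind the grasp point. The pads swing forward as they close: fully open they stand 13 mm farther back than shut.
Start: joints at [1.001, 0.313, 0.046, 1.304, 0, 1.431], TCP at [0.24, 0.523, 0.231] pointing down, gripper open.
Joint ranges: [-2.76, 2.76], [-0.86, 1.69], [-1.03, 1.26], [-2.2, 2.34], [-1.47, 1.5], [-3.14, 3.14]. Speed limits (rad/s): [2.57, 2.57, 3.14, 3.14, 3.14, 3.14].

### API

Orientations are given as a unit quaternion [w, x, y, z].
In Python, from workcell import telemetry, imaging, env gives the robot as it stands. The module is installed in compiled form; this text tells all that it offers.
- The arm moves only by the tool step_arm, never from a script. Its argument "moves" is a list of rows, each a list of 3 entries, a list of its own where there are three numbers: the shift along the tool's x, y, z in mm, then the turn, a rotation vector about the tool's x, y, z in rad, then the finger opening in mm, from 0 to 85.4. A call has 1 to 8 rows; each row is the pose to reach, as a shift and turn from the pose commanded when the call began, along the tool's axes at that moment; what a row does not reach only later rows make up. A row lasts 1/12 s, in which the tool goes at most 41.7 mm and 7.16 degrees, less where a joint would pass 70% of its speed; a pose out of reach is approached as far as the arm can. A call with a gripper value outside its range is refused whole. The fingers move at their own pace and stop on an object; "grip_force" is the grip in N (left out, the last holds). Time passes only in rows, so rows that repeat a pose let the fingers close. It gives the time, the measured TCP pose, the force, the opening and the grip force at its end, in the units of the state.
- telemetry.get_state(): the state, without advancing time (a new reading comes with each control period).
- imaging.read_camera(name): name is "side" or "top" or "wrist"; returns the picture (420x560x3 uint8, red, green, blue); there is no depth.
- imaging.camera_params(name): a dict with "camera_matrix" (3x3 intrinsics, pixels), "pose" (4x4, takes a point from camera to world coordinates). Camera axes: x right, y up, looking along -z (the intrinsics and any distortion apply to the point x, -y, -z); pixel columns grow to the right and rows downward; lengths in m; the calibration is good to about 2 mm. A picture is of the moment at which its call begins: read the wrist's pose just before it. camera_params takes no time and is no camera call; for the wrist camera it gives the pose at the moment of the call.
- env.hand_in(): hands the job in; it is judged then, once.
The state is a dict: "clock": time; "joint_pos": joint angles; "qvel": joint speeds; "tau": joint torques, N m; "tcp_pos": TCP position; "orientation": TCP orientation; "wrist_force": force on the tool from outside, world axes, zero at the start; "ft_torque": the same for the moment, N m; "finger_gap": finger opening in m; "grip_force": force on a finger pad.
Only numpy, scipy, OpenCV 4.12 (cv2) and the standard library are available. Lean on these libraries where they do the work, as an engineer would, in place of code of your own. Each camera call takes 0.05 s, during which the arm holds its last target. There are 200 camera calls.

### The job

Close the nut canister: pick up the small red snap cap from the counter, set it square over the white pour neck on the canister's lid and press it straight down until it clicks and sits fully home. Keep pressing after the click and finish like that, without letting go: your hand still holding the cap firmly down on the neck, but not leaning on it with great force. Don't tip the canister or push it about, and leave the clip, ramekin, paddle and scoop where they are.

Things in the scene. Friction and masses are not known exactly. Their poses are not given: they have to be found in the camera images.
- cap: Loose red ribbed plastic snap cap, a round cup standing mouth down on the counter: 40 mm outside diameter, 22 mm tall, 30 g, stiff (may be pinched across the ribbed sides). Origin at the centre of its open underside, z up to its closed top. Inside, a cavity 34 mm wide and 11.5 mm deep with a rounded bead round the mouth (free opening 29.5 mm, bead centre 2.5 mm above the underside). Any yaw fits.
- cap_seat (a point): Centre of the cap's inner ceiling, 11.5 mm above its underside, 10.5 mm below its top. Going on, the cap meets the tongues with this point about 8 mm above neck_rim; resistance grows to roughly 6 to 12 N, drops suddenly (the click) 4 to 6 mm above it, then the tongues pull the cap on and its ceiling stops hard on the rim: cap home, underside 4.5 mm above the lid.
- canister: Loose clear plastic canister of hazelnuts standing upright, 104 mm diameter, with a grey-green ribbed screw-top lid 108 mm in diameter whose flat top is 132 mm above the counter; about 0.6 kg. Origin at the centre of its underside, z up; the pour neck stands 20 mm off the axis along its +x.
- neck: The white pour neck fixed upright on the canister's lid: an open spout 25.6 mm in diameter, 16 mm tall, tapered at the rim; origin at its foot on the lid, z up. Four springy moulded tongues stand round it; their rounded noses (33 mm across, 4.7 mm below the rim) snap over the cap's inner bead.
- neck_rim (a point): Centre of the neck's top rim, 16 mm above the lid, 148 mm above the counter; the cap's inner ceiling rests here when the cap is home.
- ramekin: Cobalt blue ceramic ramekin, 84 mm across, 45 mm tall, origin at the centre of its underside. Bystander.
- chip_clip: Steel spring chip clip lying flat, 60 by 75 mm, 27 mm tall, origin at the centre of its underside. Bystander.
- paddle: Wooden butter paddle lying flat, 240 mm long, up to 62 mm wide, 9 mm thick; origin about mid-length, blade along its +x. Bystander.
- scoop: Aluminium scoop lying flat, 190 mm long, 54 mm wide, 36 mm tall; origin at the back of its bowl, bowl along +x, handle along -x. Bystander.
Not all that is in view belongs to the job. Several things look just like the cap: the one meant starts nearest to the robot's base.

How it is judged:
By the outcome, as a careful person would: the job done as asked, in the order asked, and still so for the second after the job is handed in, while the arm keeps its last pose, push and grip.
It also fails if it takes over 51 s, if anything falls off the work surface, if the arm or the gripper's body presses on something with over 40 N, if the wrist force passes 120 N, or if a joint passes its speed limit or range.

## Working session

There is one attempt and no reset: what is moved stays moved. The work goes in short steps, Python scripts to look and compute and a tool call to move; the robot and the scene stay as the last step left them, time stands still between calls to the robot, and variables do not carry over. Pictures are saved under pics/ and viewed, at most 10 in all, crops included, and the job is handed in when it is done.

Besides the shell and the picture viewer there is one more tool, called after "Emit:" as name([rows], argument=value, ...), one row to a line, values as JSON. step_arm: Moves the arm, as the interface text tells. Its arguments: {"type":"object","properties":{"moves":{"type":"array"},"grip_force":{"type":"number"}},"required":["moves"]}

```bash
mkdir -p pics; cat > h.py <<'E'
import numpy as np, cv2
from workcell import telemetry, imaging, env
def snap(n,f):
    P=imaging.camera_params(n); im=imaging.read_camera(n); cv2.imwrite(f'pics/{f}.png',im[:,:,::-1]); np.savez(f'pics/{f}.npz',im=im,K=P['camera_matrix'],T=P['pose']); 
    return im,P
def load(f):
    d=np.load(f'pics/{f}.npz'); return d['im'],dict(camera_matrix=d['K'],pose=d['T'])
def ray(P,u,v):
    d=np.linalg.inv(P['camera_matrix'])@[u,v,1]; d=np.array([d[0],-d[1],-d[2]]); T=P['pose']; return T[:3,3],T[:3,:3]@d
def onz(P,u,v,z):
    o,d=ray(P,u,v); return o+d*(z-o[2])/d[2]
def proj(P,p):
    T=P['pose']; c=T[:3,:3].T@(np.array(p)-T[:3,3]); q=P['camera_matrix']@[c[0],-c[1],-c[2]]; return q[:2]/q[2]
E
python3 - <<'E'
from h import *
a,P=snap('top','top0');b,Q=snap('side','side0')
cv2.imwrite('pics/both.png',cv2.resize(np.hstack([a,b])[:,:,::-1],(800,300)))
for n,(i,p) in dict(top=(a,P),side=(b,Q)).items():
    print(n,p['camera_matrix'].round(1).tolist(),p['pose'].round(3).tolist(), [k for k in imaging.camera_params(n)])
    h=cv2.cvtColor(i,cv2.COLOR_RGB2HSV); m=(((h[...,0]<8)|(h[...,0]>172))&(h[...,1]>130)&(h[...,2]>60)).astype(np.uint8)
    N,_,s,c=cv2.connectedComponentsWithStats(m)
    for k in range(1,N):
        if s[k,4]>30: print(s[k],c[k].round(1),onz(p,*c[k],.015).round(3))
print(telemetry.get_state())
E
```

```text
top [[496.3, 0.0, 278.8], [0.0, 496.3, 207.3], [0.0, 0.0, 1.0]] [[0.008, 0.99, -0.138, 0.474], [-1.0, 0.01, 0.013, 0.041], [0.014, 0.137, 0.99, 1.219], [0.0, 0.0, 0.0, 1.0]] ['camera_matrix', 'pose']
[364 170  15  16 183] [371.  177.5] [ 0.718 -0.202  0.015]
[343 209  15  16 187] [350.  216.8] [ 0.62  -0.148  0.015]
[308 214  15  15 185] [315.  220.8] [ 0.609 -0.063  0.015]
[327 248  16  16 185] [334.6 255.3] [ 0.526 -0.11   0.015]
side [[440.8, 0.0, 284.9], [0.0, 440.8, 209.1], [0.0, 0.0, 1.0]] [[-0.969, 0.196, -0.147, 0.469], [-0.245, -0.762, 0.599, 0.654], [0.006, 0.617, 0.787, 0.904], [0.0, 0.0, 0.0, 1.0]] ['camera_matrix', 'pose']
[354  11  19  15 208] [363.7  18.6] [ 0.57  -1.012  0.015]
[392  15  21  17 240] [402.4  23.3] [ 0.421 -1.015  0.015]
[413  18  21  16 261] [424.   25.7] [ 0.34  -1.019  0.015]
[266 150  13  14 151] [272.2 156.3] [ 0.717 -0.198  0.015]
[295 170  14  14 151] [301.6 175.9] [ 0.62  -0.146  0.015]
[327 186  14  15 176] [333.3 193.1] [ 0.525 -0.107  0.015]
[292 193  14  16 179] [298.4 200.5] [ 0.609 -0.059  0.015]
{'clock': 0.1, 'joint_pos': array([ 1.00139999e+00,  3.13923472e-01,  4.51019111e-02,  1.30362984e+00,
       -9.28762460e-06,  1.43120987e+00]), 'qvel': array([ 0.00150821, -0.00164543,  0.00230235,  0.00046591,  0.0006104 ,
       -0.00161286]), 'tau': array([ 2.35859923e-03, -4.81724703e+01,  2.99244386e+01,  1.27340911e-02,
       -1.74376532e-04,  2.63107211e-05]), 'tcp_pos': array([0.23935303, 0.5223044 , 0.23050291]), 'orientation': array([-2.82893275e-04,  2.13254483e-01,  9.76996336e-01, -7.77692968e-04]), 'wrist_force': array([-0.0523415 , -0.24908557, -0.09697329]), 'ft_torque': array([-0.02380061, -0.00113722, -0.02865113]), 'grip_force': 0.0, 'finger_gap': 0.08539665046861844}
```

View pics/top0.png

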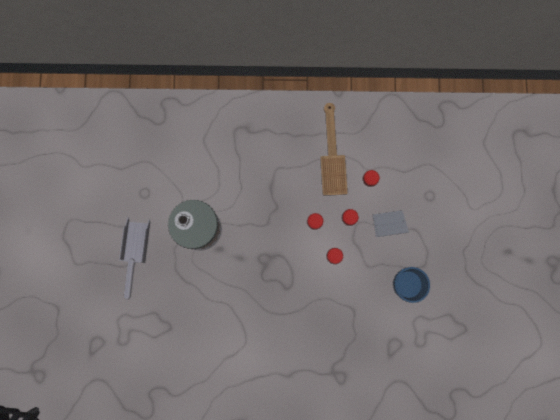

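View pics/side0.png

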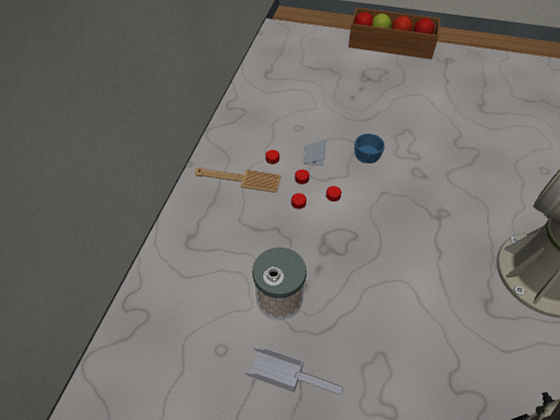

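The top view shows four red caps at (371,178), (350,217), (315,221) and (335,255). The side view also shows red apples in the crate at (364,19), (402,23) and (424,26), which aren't caps. The cap at (335,255), about (0.526,-0.110) and 0.537 m from the base, is nearest; the next is at about 0.61 m. The canister lid is at (192,224) with the white neck at (183,220).

```bash
python3 - <<'E'
from h import *
def tri(r1,r2):
    A=[];b=[]
    for o,d in (r1,r2):
        d=d/np.linalg.norm(d);M=np.eye(3)-np.outer(d,d);A.append(M);b.append(M@o)
    return np.linalg.lstsq(np.vstack(A),np.hstack(b),rcond=None)[0]
res=[]
for f,roi in (('top0',(165,200,205,240)),('side0',(258,260,292,290))):
    im,P=load(f);x0,y0,x1,y1=roi
    h=cv2.cvtColor(im,cv2.COLOR_RGB2HSV)
    w=((h[...,1]<40)&(h[...,2]>140)).astype(np.uint8); k=(h[...,2]<50).astype(np.uint8)
    for nm,m in (('white',w),('dark',k)):
        M=np.zeros_like(m);M[y0:y1,x0:x1]=m[y0:y1,x0:x1]
        N,_,s,c=cv2.connectedComponentsWithStats(M)
        for q in range(1,N):
            if s[q,4]>8: print(f,nm,s[q],c[q].round(1),onz(P,*c[q],.148).round(4),onz(P,*c[q],.14).round(4))
    g=((h[...,0]>50)&(h[...,0]<100)&(h[...,1]>25)&(h[...,2]>40)).astype(np.uint8)
    N,_,s,c=cv2.connectedComponentsWithStats(g); q=1+np.argmax(s[1:,4])
    cnt=max(cv2.findContours(g,0,2)[0],key=cv2.contourArea); e=cv2.fitEllipse(cv2.convexHull(cnt)); print('lid',s[q],e,onz(P,*e[0],.132).round(4))
im,P=load('top0');a=cv2.resize(im[230:280,310:360],(300,300));b=cv2.resize(im[195,0:0].reshape(0,0,3) if 0 else im[195:250,160:225],(355,300))
S,_=load('side0');c=cv2.resize(S[240:320,240:320],(300,300))[:, :]
cv2.imwrite('pics/crop.png',np.hstack([a,b,c])[:,:800,::-1])
E
```

```text
top0 white [175 212  18  18 130] [183.4 220.3] [0.5927 0.2339 0.148 ] [0.5936 0.2353 0.14  ]
top0 dark [180 217   6   6  26] [182.4 219.5] [0.5946 0.236  0.148 ] [0.5955 0.2374 0.14  ]Traceback (most recent call last):
  File "<stdin>", line 19, in <module>
cv2.error: OpenCV(4.12.0) /io/opencv/modules/imgproc/src/shapedescr.cpp:361: error: (-201:Incorrect size of input array) There should be at least 5 points to fit the ellipse in function 'fitEllipseNoDirect'
```

Emit:
step_arm([
  [[-250, -217, 0], [0, 0, 0], 85],
  [[-250, -217, 0], [0, 0, 0], 85],
  [[-250, -217, 0], [0, 0, 0], 85],
  [[-250, -217, 0], [0, 0, 0], 85],
  [[-250, -217, 0], [0, 0, 0], 85],
  [[-250, -217, 0], [0, 0, 0], 85],
  [[-250, -217, 0], [0, 0, 0], 85],
  [[-250, -217, 0], [0, 0, 0], 85],
], grip_force=100)

```text
clock: 0.77
tcp_pos: [0.3766, 0.2192, 0.2311]
orientation: [-0.0, 0.213, 0.977, -0.0]
wrist_force: [1.0, 0.8, -1.0]
finger_gap: 0.0848
grip_force: 0.0
```

Emit:
step_arm([
  [[-274, -238, 70], [0, 0, 0], 85],
  [[-274, -238, 70], [0, 0, 0], 85],
  [[-274, -238, 70], [0, 0, 0], 85],
  [[-274, -238, 70], [0, 0, 0], 85],
  [[-274, -238, 70], [0, 0, 0], 85],
  [[-274, -238, 70], [0, 0, 0], 85],
  [[-274, -238, 70], [0, 0, 0], 85],
  [[-274, -238, 70], [0, 0, 0], 85],
])

```text
clock: 1.43
tcp_pos: [0.5118, -0.0788, 0.1675]
orientation: [-0.0, 0.213, 0.977, 0.0]
wrist_force: [0.0, 0.3, 0.3]
finger_gap: 0.0849
grip_force: 0.0
```

Emit:
step_arm([
  [[0, 0, 0], [0, 0, 0], 85],
  [[0, 0, 0], [0, 0, 0], 85],
  [[0, 0, 0], [0, 0, 0], 85],
])

```text
clock: 1.68
tcp_pos: [0.5109, -0.0767, 0.1676]
orientation: [-0.001, 0.214, 0.977, 0.0]
wrist_force: [-0.1, -0.3, -0.9]
finger_gap: 0.0853
grip_force: 0.0
```

```bash
cat >> h.py <<'E'
from scipy.spatial.transform import Rotation as Ro
def Rt(s):
    q=s['orientation']; return Ro.from_quat([q[1],q[2],q[3],q[0]]).as_matrix()
E
python3 - <<'E'
from h import *
s=telemetry.get_state();print(s['clock'],s['tcp_pos'].round(4),s['orientation'].round(4))
im,P=snap('wrist','w1');print(P['camera_matrix'].round(1).tolist(),P['pose'].round(3).tolist())
h=cv2.cvtColor(im,cv2.COLOR_RGB2HSV); m=(((h[...,0]<8)|(h[...,0]>172))&(h[...,1]>130)&(h[...,2]>60)).astype(np.uint8)
N,_,st,c=cv2.connectedComponentsWithStats(m)
for k in range(1,N):
    if st[k,4]>100: print(st[k],c[k].round(1),onz(P,*c[k],.022).round(4),onz(P,*c[k],.015).round(4))
print(proj(P,s['tcp_pos']))
E
```

```text
1.6833 [ 0.5109 -0.0767  0.1676] [-1.000e-03  2.137e-01  9.769e-01  3.000e-04]
[[322.5, 0.0, 282.8], [0.0, 322.5, 207.5], [0.0, 0.0, 1.0]] [[0.418, -0.86, -0.294, 0.435], [0.908, 0.396, 0.133, -0.041], [0.002, -0.323, 0.947, 0.31], [0.0, 0.0, 0.0, 1.0]]
[ 239  196   39   41 1288] [258.3 216.2] [ 0.523  -0.1069  0.022 ] [ 0.5251 -0.1085  0.015 ]
[ 317  247   38   40 1199] [334.9 266.8] [ 0.6042 -0.0608  0.022 ] [ 0.6083 -0.0613  0.015 ]
[ 247  285   36   39 1118] [264.9 303.9] [ 0.6142 -0.1439  0.022 ] [ 0.6186 -0.1464  0.015 ]
[247 365  29  15 317] [262.2 372.1] [ 0.6956 -0.1866  0.022 ] [ 0.7019 -0.1901  0.015 ]
[281.52287944 272.86980047]
```

View pics/w1.png

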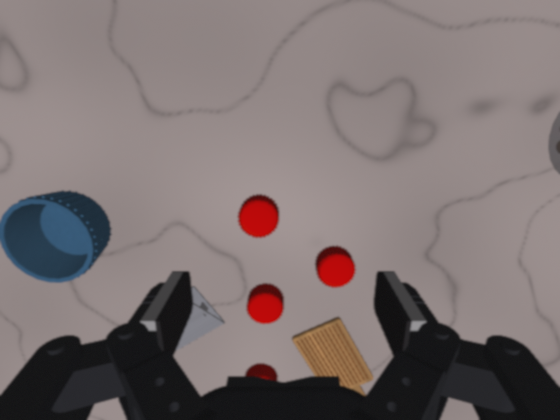

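The cap at (258,216) in the wrist view is the one nearest the base. Its neighbours are at (335,267), (265,304) and (262,372). It casts to (0.525,-0.108), which agrees with the fixed cameras.

Emit:
step_arm([
  [[-26, -22.5, 50], [0, 0, 0], 85],
  [[-26, -22.5, 98], [0, 0, 0], 85],
  [[-26, -22.5, 98], [0, 0, 0], 85],
  [[-26, -22.5, 98], [0, 0, 0], 85],
  [[-26, -22.5, 98], [0, 0, 0], 85],
  [[-26, -22.5, 98], [0, 0, 0], 85],
])

```text
clock: 2.23
tcp_pos: [0.5266, -0.1071, 0.0719]
orientation: [0.001, 0.212, 0.977, -0.0]
wrist_force: [0.1, -0.5, 1.2]
finger_gap: 0.0852
grip_force: 0.0
```

```bash
python3 - <<'E'
from h import *
s=telemetry.get_state();print(s['clock'],s['tcp_pos'].round(4),s['orientation'].round(4))
im,P=snap('wrist','w2')
h=cv2.cvtColor(im,cv2.COLOR_RGB2HSV); m=(((h[...,0]<8)|(h[...,0]>172))&(h[...,1]>130)&(h[...,2]>60)).astype(np.uint8)
N,_,st,c=cv2.connectedComponentsWithStats(m)
k=1+np.argmax(st[1:,4]);print(st[k],c[k])
R=Rt(s)
for t in (140,150,160,170,180,190,200):
    m2=m*(im[...,0]>t);print(t,m2.sum(), end=' ')
# predicted outline of cap at candidates
for z in (0,.022):
    pts=np.array([proj(P,[.525+.02*np.cos(a),-.108+.02*np.sin(a),z]) for a in np.linspace(0,6.28,60)]);print(z,pts.min(0).round(1),pts.max(0).round(1))
    for p in pts: cv2.circle(im,tuple(int(v) for v in p.round()),0,(0,255,0) if z else (0,255,255),-1)
cv2.imwrite('pics/w2o.png',im[:,:,::-1])
E
```

```text
2.2333 [ 0.5266 -0.1071  0.0719] [ 9.000e-04  2.124e-01  9.772e-01 -0.000e+00]
[ 249  197   59   61 2797] [278.41902038 227.51912764]
140 4106 150 3924 160 3665 170 3370 180 2609 190 0 200 0 0 [251.6 192.2] [307.8 244.6]
0.022 [248.5 202.1] [310.3 259. ]
```

View pics/w2o.png

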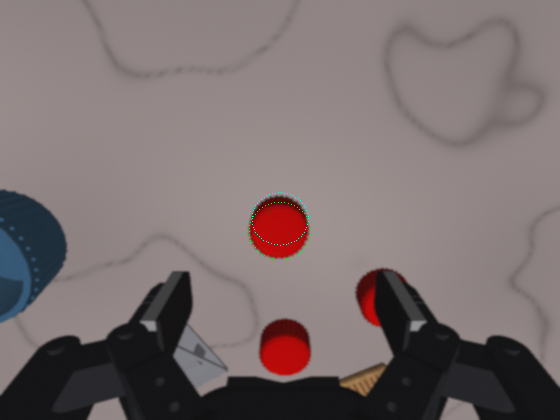

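The predicted cap outline at (0.525,-0.108) matches the red cap at about (279,227) within 1 px, so I'm descending and gripping.

Emit:
step_arm([
  [[0.5, -1.4, 40], [0, 0, 0], 85],
  [[0.5, -1.4, 60], [0, 0, 0], 70],
  [[0.5, -1.4, 67], [0, 0, 0], 60],
  [[0.5, -1.4, 67], [0, 0, 0], 50],
  [[0.5, -1.4, 67], [0, 0, 0], 40],
  [[0.5, -1.4, 67], [0, 0, 0], 30],
  [[0.5, -1.4, 67], [0, 0, 0], 30],
  [[0.5, -1.4, 67], [0, 0, 0], 30],
], grip_force=100)

```text
clock: 2.95
tcp_pos: [0.5266, -0.1095, 0.0055]
orientation: [0.002, 0.213, 0.977, -0.0]
wrist_force: [-1.6, 1.0, 8.1]
finger_gap: 0.0368
grip_force: 100.4
```

Emit:
step_arm([
  [[0, 0, 0], [0, 0, 0], 30],
  [[0, 0, 0], [0, 0, 0], 30],
  [[0, 0, 0], [0, 0, 0], 30],
])

```text
clock: 3.2
tcp_pos: [0.5266, -0.1096, 0.0055]
orientation: [0.002, 0.213, 0.977, -0.0]
wrist_force: [-0.5, 0.3, 7.3]
finger_gap: 0.0366
grip_force: 100.4
```

Emit:
step_arm([
  [[0, 0, -40], [0, 0, 0], 30],
  [[0, 0, -80], [0, 0, 0], 30],
  [[0, 0, -120], [0, 0, 0], 30],
  [[0, 0, -160], [0, 0, 0], 30],
  [[0, 0, -200], [0, 0, 0], 30],
  [[0, 0, -217], [0, 0, 0], 30],
  [[0, 0, -217], [0, 0, 0], 30],
  [[0, 0, -217], [0, 0, 0], 30],
])

```text
clock: 3.87
tcp_pos: [0.526, -0.1095, 0.2223]
orientation: [0.002, 0.213, 0.977, -0.0]
wrist_force: [-0.5, 0.5, -1.4]
finger_gap: 0.0366
grip_force: 100.1
```

```bash
python3 - <<'E'
from h import *
s=telemetry.get_state();print(s['clock'],s['tcp_pos'].round(4),s['orientation'].round(4),s['wrist_force'].round(2),s['finger_gap'])
im,P=snap('wrist','w3');R=Rt(s)
for z,c in ((-.019,(0,255,0)),(.003,(0,255,255))): # offset along tool z of top / underside
    for a in np.linspace(0,6.28,80):
        p=proj(P,s['tcp_pos']+R@[.02*np.cos(a),.02*np.sin(a),z]);cv2.circle(im,tuple(int(v) for v in p.round()),0,c,-1)
cv2.imwrite('pics/w3o.png',cv2.resize(im[150:350,160:400],(720,600))[:,:,::-1])
E
```

```text
3.8667 [ 0.526  -0.1095  0.2223] [ 2.300e-03  2.132e-01  9.770e-01 -3.000e-04] [-0.46  0.48 -1.45] 0.03658448771520789
```

View pics/w3o.png

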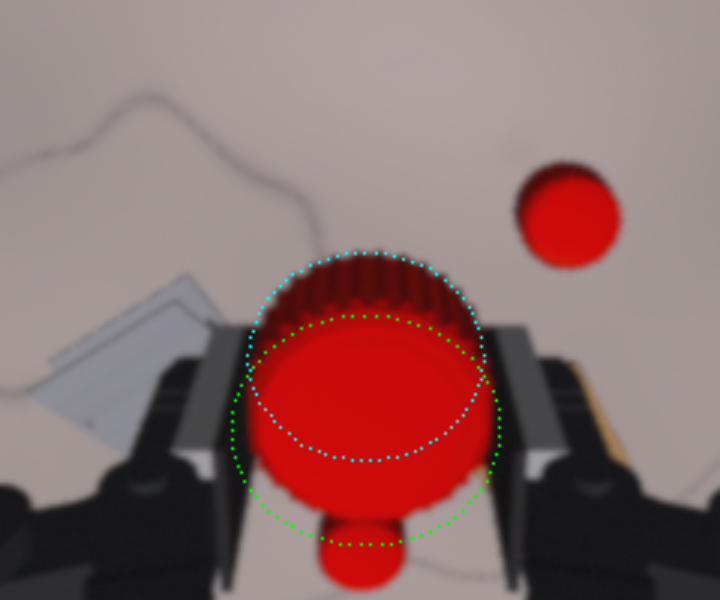

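The cap is held square between the pads; its top is centred near (370,412) in the crop. Next I'll compute its offset in the tool frame.

```bash
python3 - <<'E'
from h import *
s=telemetry.get_state();R=Rt(s);t=s['tcp_pos']
im,P=load('w3')
h=cv2.cvtColor(im,cv2.COLOR_RGB2HSV)
for th in (150,165,180):
    m=(((h[...,0]<8)|(h[...,0]>172))&(h[...,1]>130)&(im[...,0]>th)).astype(np.uint8); m[322:]=0
    N,l,st,c=cv2.connectedComponentsWithStats(m)
    k=1+np.argmax(st[1:,4]); cn=max(cv2.findContours((l==k).astype(np.uint8),0,2)[0],key=cv2.contourArea)
    e=cv2.fitEllipse(cv2.convexHull(cn));print(th,st[k],np.round(e[0],1),np.round(e[1],1))
    for z in (-.0145,-.0165,-.0185): print(z,(R.T@(onz(P,*e[0],t[2]-z)-t)).round(4)*1000)
# predicted both rims with offsets
for z in (.0055,-.0165):
    p=np.array([proj(P,t+R@[.02*np.cos(a),.02*np.sin(a),z]) for a in np.linspace(0,6.28,80)]);print(z,p.min(0).round(1),p.max(0).round(1))
m=(((h[...,0]<8)|(h[...,0]>172))&(h[...,1]>130)&(h[...,2]>40)).astype(np.uint8);m[322:]=0
N,l,st,c=cv2.connectedComponentsWithStats(m);print(st[1+np.argmax(st[1:,4])])
E
```

```text
150 [ 245  253   78   69 4426] [283.2 287.9] [70.8 81.3]
-0.0145 [ -1.5   0.9 -14.5]
-0.0165 [ -0.2   0.9 -16.5]
-0.0185 [  1.1   0.9 -18.5]
165 [ 246  254   76   68 4240] [283.8 288.4] [70.  78.3]
-0.0145 [ -1.8   1.2 -14.5]
-0.0165 [ -0.5   1.2 -16.5]
-0.0185 [  0.8   1.1 -18.5]
180 [ 246  256   75   66 3955] [283.8 289.3] [66.5 76.3]
-0.0145 [ -2.2   1.2 -14.5]
-0.0165 [ -0.9   1.2 -16.5]
-0.0185 [  0.4   1.2 -18.5]
0.0055 [243.1 228.5] [319.7 296.5]
-0.0165 [237.6 248.1] [325.  323.6]
[ 241  235   84   87 5875]
```

Emit:
step_arm([
  [[37, 340, 0], [0, 0, 0], 30],
  [[37, 340, 0], [0, 0, 0], 30],
  [[37, 340, 0], [0, 0, 0], 30],
  [[37, 340, 0], [0, 0, 0], 30],
  [[37, 340, 0], [0, 0, 0], 30],
  [[37, 340, 0], [0, 0, 0], 30],
  [[37, 340, 0], [0, 0, 0], 30],
  [[37, 340, 0], [0, 0, 0], 30],
])

```text
clock: 4.58
tcp_pos: [0.6294, 0.209, 0.2177]
orientation: [-0.002, 0.213, 0.977, -0.001]
wrist_force: [0.8, -0.3, -0.0]
finger_gap: 0.0371
grip_force: 100.2
```

Emit:
step_arm([
  [[1, 8, 0], [0, 0, 0], 30],
  [[1, 8, 0], [0, 0, 0], 30],
  [[1, 8, 0], [0, 0, 0], 30],
  [[1, 8, 0], [0, 0, 0], 30],
  [[1, 8, 0], [0, 0, 0], 30],
])

```text
clock: 5.0
tcp_pos: [0.6322, 0.2131, 0.2198]
orientation: [-0.0, 0.214, 0.977, -0.0]
wrist_force: [-0.2, 0.2, -0.2]
finger_gap: 0.0367
grip_force: 100.3
```

```bash
python3 - <<'E'
from h import *
s=telemetry.get_state();print(s['clock'],s['tcp_pos'].round(4),s['orientation'].round(4))
im,P=snap('wrist','w4');a,_=snap('top','top4');b,_=snap('side','side4')
print(proj(P,[.593,.234,.148]).round(1))
cv2.imwrite('pics/w4v.png',np.hstack([im[60:360,100:460],cv2.resize(b[220:320,220:360],(420,300))])[:,:,::-1])
E
```

```text
5.0 [0.6322 0.2131 0.2198] [-5.000e-04  2.142e-01  9.768e-01 -3.000e-04]
[285.6 159.1]
```

View pics/w4v.png

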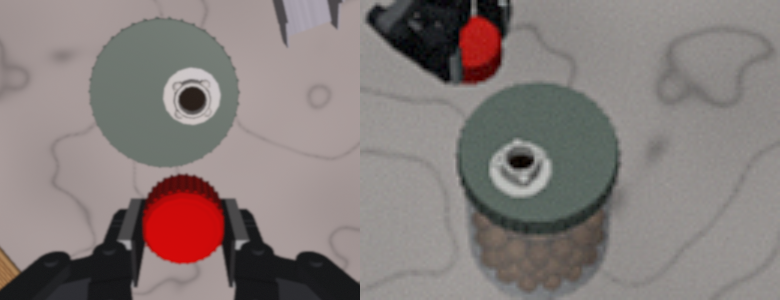

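The wrist view shows the lid with a white flange at about (292,156) and the dark spout bore at (293,159). The side view shows the neck upright and the cap held level.

```bash
python3 - <<'E'
from h import *
s=telemetry.get_state();R=Rt(s);t=s['tcp_pos']
for f,roi in (('w4',(240,110,330,200)),('top0',(165,200,205,240)),('side0',(258,260,292,290)),('side4',(258,260,292,290))):
    im,P=load(f);x0,y0,x1,y1=roi;h=cv2.cvtColor(im,cv2.COLOR_RGB2HSV);v=h[...,2];sub=np.zeros(v.shape,np.uint8);sub[y0:y1,x0:x1]=1
    for nm,m,z in (('white',(h[...,1]<30)&(v>125),.133),('dark',(v<70),.148)):
        M=(m*sub).astype(np.uint8);N,l,st,c=cv2.connectedComponentsWithStats(M)
        if N<2: continue
        k=1+np.argmax(st[1:,4]);cn=cv2.findContours((l==k).astype(np.uint8),0,2)[0];cn=max(cn,key=len)
        e=cv2.fitEllipse(cv2.convexHull(cn));p=onz(P,*e[0],z)
        print(f,nm,st[k],np.round(e[0],1),np.round(e[1],1),p.round(4),'tool',(R.T@(p-t)).round(4)*1000)
# cap in same wrist image
im,P=load('w4');h=cv2.cvtColor(im,cv2.COLOR_RGB2HSV)
m=(((h[...,0]<8)|(h[...,0]>172))&(h[...,1]>130)&(im[...,0]>165)).astype(np.uint8)
N,l,st,c=cv2.connectedComponentsWithStats(m);k=1+np.argmax(st[1:,4]);cn=max(cv2.findContours((l==k).astype(np.uint8),0,2)[0],key=len)
e=cv2.fitEllipse(cv2.convexHull(cn));print('cap',np.round(e[0],1),np.round(e[1],1),(R.T@(onz(P,*e[0],t[2]+.0165)-t)).round(4)*1000)
# lid
for f in ('w4','top0'):
    im,P=load(f);n=im.astype(int);g=((n[...,1]-n[...,0]>6)&(n[...,1]>50)).astype(np.uint8)
    g=cv2.morphologyEx(g,cv2.MORPH_OPEN,np.ones((3,3)))
    cn=max(cv2.findContours(g,0,2)[0],key=cv2.contourArea);e=cv2.fitEllipse(cv2.convexHull(cn));print(f,'lid',np.round(e[0],1),np.round(e[1],1),onz(P,*e[0],.132).round(4))
E
```

```text
w4 white [ 262  126   60   60 2176] [291.6 155.5] [59.2 60.2] [0.595  0.2379 0.133 ] tool [44.5  6.5 87.6]
w4 dark [280 148  25  23 464] [292.  159.1] [23.1 25. ] [0.5947 0.2379 0.148 ] tool [44.7  6.4 72.6]Traceback (most recent call last):
  File "<stdin>", line 9, in <module>
cv2.error: OpenCV(4.12.0) /io/opencv/modules/imgproc/src/shapedescr.cpp:361: error: (-201:Incorrect size of input array) There should be at least 5 points to fit the ellipse in function 'fitEllipseNoDirect'
```

Emit:
step_arm([
  [[25, 3, 0], [0, 0, 0], 30],
  [[45, 5.5, 5], [0, 0, 0], 30],
  [[45, 5.5, 25], [0, 0, 0], 30],
  [[45, 5.5, 40], [0, 0, 0], 30],
  [[45, 5.5, 48], [0, 0, 0], 30],
  [[45, 5.5, 52], [0, 0, 0], 30],
  [[45, 5.5, 52], [0, 0, 0], 30],
  [[45, 5.5, 52], [0, 0, 0], 30],
])

```text
clock: 5.82
tcp_pos: [0.5945, 0.2382, 0.1688]
orientation: [0.0, 0.214, 0.977, 0.0]
wrist_force: [-1.0, -0.1, 0.4]
finger_gap: 0.0365
grip_force: 100.3
```

```bash
python3 - <<'E'
from h import *
s=telemetry.get_state();R=Rt(s);t=s['tcp_pos'];print(s['clock'],t.round(4),s['orientation'].round(4),s['wrist_force'].round(2))
b,P=snap('side','side5');w,Q=snap('wrist','w5')
C=t+R@[-.0004,.0002,.0055]  # cap underside
im=b.copy();S=6;x0,y0=235,225
im=cv2.resize(im[y0:y0+85,x0:x0+90],None,fx=S,fy=S,interpolation=cv2.INTER_CUBIC)
def circ(c,r,col):
    for a in np.linspace(0,6.28,60):
        u=proj(P,[c[0]+r*np.cos(a),c[1]+r*np.sin(a),c[2]]);cv2.circle(im,(int((u[0]-x0+.5)*S),int((u[1]-y0+.5)*S)),1,col,-1)
circ(C,.02,(0,255,255));circ(C+[0,0,.022],.02,(0,255,0))
N=np.array([.5945,.2368,.133]);circ(N,.019,(255,255,0));circ([.5945,.2368,.148],.0128,(255,0,255))
cv2.imwrite('pics/s5.png',im[:,:,::-1])
E
```

```text
5.8167 [0.5945 0.2382 0.1688] [3.000e-04 2.136e-01 9.769e-01 2.000e-04] [-1.05 -0.14  0.38]
```

View pics/s5.png

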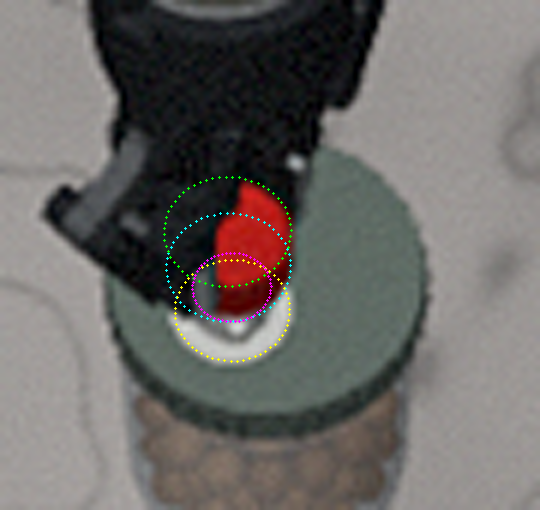

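The side view shows the cap, red at (250,250), directly above the white neck. The projected rings agree with it to about 1 mm. I'll average a few readings before pressing.

```bash
python3 - <<'E'
from h import *
T=[]
for i in range(8):
    s=telemetry.get_state();T.append(s['tcp_pos']);imaging.read_camera('side')
T=np.array(T);print(T.mean(0).round(4),T.std(0).round(4))
# flange in side0, grey threshold inside ROI
im,P=load('side0');h=cv2.cvtColor(im,cv2.COLOR_RGB2HSV)
print(h[268:284,262:286,2].tolist()[::5])
for f,r in (('side0',(258,260,292,290)),('top0',(165,200,205,240))):
  im,P=load(f);x0,y0,x1,y1=r;S=6
  g=cv2.resize(im[y0:y1,x0:x1,0],None,fx=S,fy=S,interpolation=cv2.INTER_CUBIC)
  th,m=cv2.threshold(g,0,255,cv2.THRESH_OTSU)
  cn=max(cv2.findContours(m,0,2)[0],key=cv2.contourArea);e=cv2.fitEllipse(cv2.convexHull(cn))
  c=[(e[0][0]+.5)/S-.5+x0,(e[0][1]+.5)/S-.5+y0];print(f,th,np.round(c,2),np.round(e[1],1)/S,onz(P,*c,.133).round(4))
E
```

```text
[0.5945 0.2386 0.1689] [0.0002 0.0001 0.0003]
[[101, 92, 94, 94, 89, 103, 130, 157, 157, 150, 147, 144, 144, 156, 166, 153, 133, 106, 94, 98, 97, 97, 96, 95], [94, 119, 168, 156, 150, 158, 131, 62, 12, 7, 28, 13, 18, 9, 8, 26, 151, 138, 137, 162, 157, 120, 94, 94], [90, 137, 176, 182, 163, 126, 98, 95, 108, 121, 127, 149, 156, 144, 109, 76, 69, 130, 175, 178, 174, 134, 100, 92], [93, 95, 97, 89, 107, 148, 165, 179, 178, 178, 178, 179, 182, 180, 182, 179, 171, 150, 97, 77, 94, 95, 97, 100]]
side0 119.0 [273.01 275.82] [19.05       20.53333333] [0.5952 0.2361 0.133 ]
top0 114.0 [183.48 220.09] [18.98333333 19.56666667] [0.5949 0.2363 0.133 ]
```

Emit:
step_arm([
  [[-1.3, -1.6, 0], [0, 0, 0], 30],
  [[-1.3, -1.6, 4], [0, 0, 0], 30],
  [[-1.3, -1.6, 8], [0, 0, 0], 30],
  [[-1.3, -1.6, 12], [0, 0, 0], 30],
  [[-1.3, -1.6, 14], [0, 0, 0], 30],
  [[-1.3, -1.6, 14], [0, 0, 0], 30],
  [[-1.3, -1.6, 14], [0, 0, 0], 30],
], grip_force=110)

```text
clock: 6.9
tcp_pos: [0.5943, 0.2366, 0.1538]
orientation: [-0.0, 0.213, 0.977, -0.0]
wrist_force: [0.7, 0.6, -0.1]
finger_gap: 0.0365
grip_force: 111.7
```

```bash
python3 - <<'E'
from h import *
T=[];F=[]
for i in range(5):
    s=telemetry.get_state();T.append(s['tcp_pos']);F.append(s['wrist_force']);imaging.read_camera('side')
print(s['clock'],np.mean(T,0).round(4),np.mean(F,0).round(2),s['finger_gap'])
E
```

```text
7.1 [0.5945 0.2366 0.1542] [-0.29  0.16 -0.52] 0.03611272950338378
```

Emit:
step_arm([
  [[0, 0, 1], [0, 0, 0], 30],
  [[0, 0, 2], [0, 0, 0], 30],
  [[0, 0, 3], [0, 0, 0], 30],
  [[0, 0, 4], [0, 0, 0], 30],
  [[0, 0, 4], [0, 0, 0], 30],
])

```text
clock: 7.57
tcp_pos: [0.5948, 0.2367, 0.1502]
orientation: [0.0, 0.213, 0.977, 0.0]
wrist_force: [0.9, -0.5, 0.3]
finger_gap: 0.0362
grip_force: 112.0
```

Emit:
step_arm([
  [[0, 0, 0.5], [0, 0, 0], 30],
  [[0, 0, 1], [0, 0, 0], 30],
  [[0, 0, 1.5], [0, 0, 0], 30],
  [[0, 0, 2], [0, 0, 0], 30],
  [[0, 0, 2], [0, 0, 0], 30],
])

```text
clock: 7.98
tcp_pos: [0.5952, 0.2368, 0.1494]
orientation: [0.001, 0.213, 0.977, 0.001]
wrist_force: [0.2, 0.2, 5.9]
finger_gap: 0.0362
grip_force: 112.6
```

Emit:
step_arm([
  [[0, 0, 0.5], [0, 0, 0], 30],
  [[0, 0, 1], [0, 0, 0], 30],
  [[0, 0, 1.5], [0, 0, 0], 30],
  [[0, 0, 1.5], [0, 0, 0], 30],
])

```text
clock: 8.32
tcp_pos: [0.5953, 0.2368, 0.1482]
orientation: [0.001, 0.213, 0.977, 0.001]
wrist_force: [0.4, 1.1, 6.2]
finger_gap: 0.0367
grip_force: 112.8
```

Emit:
step_arm([
  [[0, 0, 0.5], [0, 0, 0], 30],
  [[0, 0, 1], [0, 0, 0], 30],
  [[0, 0, 1.5], [0, 0, 0], 30],
  [[0, 0, 1.5], [0, 0, 0], 30],
])

```text
clock: 8.65
tcp_pos: [0.594, 0.2364, 0.1444]
orientation: [-0.001, 0.213, 0.977, -0.0]
wrist_force: [0.4, 0.9, -4.2]
finger_gap: 0.0364
grip_force: 112.0
```

The force dropped suddenly from +6 N to -4 N, so it clicked. I'll press on until the cap is home.

Emit:
step_arm([
  [[0, 0, 0.7], [0, 0, 0], 30],
  [[0, 0, 1.4], [0, 0, 0], 30],
  [[0, 0, 2.1], [0, 0, 0], 30],
  [[0, 0, 3], [0, 0, 0], 30],
  [[0, 0, 3], [0, 0, 0], 30],
])

```text
clock: 9.07
tcp_pos: [0.5943, 0.2365, 0.1422]
orientation: [-0.0, 0.213, 0.977, -0.0]
wrist_force: [-0.4, 0.5, -0.6]
finger_gap: 0.0364
grip_force: 112.2
```

Emit:
step_arm([
  [[0, 0, 0.7], [0, 0, 0], 30],
  [[0, 0, 1.4], [0, 0, 0], 30],
  [[0, 0, 2], [0, 0, 0], 30],
  [[0, 0, 2], [0, 0, 0], 30],
])

```text
clock: 9.4
tcp_pos: [0.5945, 0.2365, 0.1421]
orientation: [0.001, 0.213, 0.977, 0.0]
wrist_force: [-3.3, -0.5, 9.4]
finger_gap: 0.0361
grip_force: 113.0
```

Home: TCP z is 0.142 as predicted, and the stop is hard. A little more press, then check.

Emit:
step_arm([
  [[0, 0, 0.5], [0, 0, 0], 30],
  [[0, 0, 1], [0, 0, 0], 30],
  [[0, 0, 1.2], [0, 0, 0], 30],
  [[0, 0, 1.2], [0, 0, 0], 30],
  [[0, 0, 1.2], [0, 0, 0], 30],
])

```text
clock: 9.82
tcp_pos: [0.5947, 0.2366, 0.142]
orientation: [0.001, 0.213, 0.977, 0.001]
wrist_force: [-5.1, -1.3, 14.0]
finger_gap: 0.0362
grip_force: 113.5
```

```bash
python3 - <<'E'
from h import *
F=[];T=[]
for i in range(6):
    s=telemetry.get_state();F.append(s['wrist_force']);T.append(s['tcp_pos'])
    if i<5: imaging.read_camera('side')
print(np.mean(F,0).round(2),np.mean(T,0).round(4),s['grip_force'],s['finger_gap'])
b,P=snap('side','side6')
cv2.imwrite('pics/s6.png',cv2.resize(b[220:330,220:340],None,fx=5,fy=5,interpolation=cv2.INTER_CUBIC)[:,:,::-1])
E
```

```text
[-5.42 -0.76 13.7 ] [0.5947 0.2367 0.1421] 113.45742440462345 0.03618755329488381
```

View pics/s6.png

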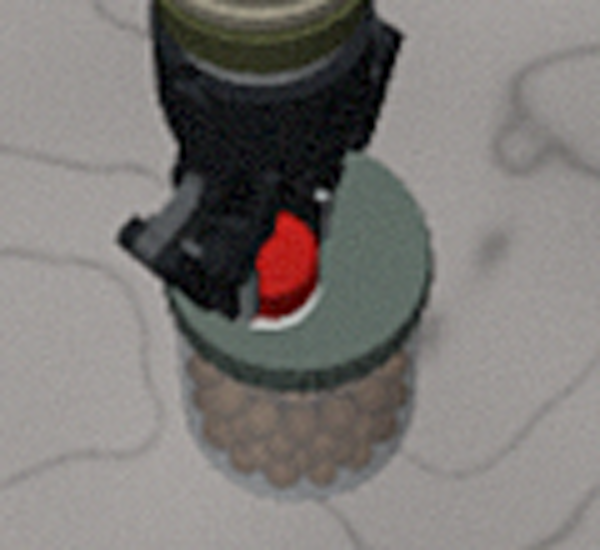

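The side view shows the cap seated square on the flange, red at (285,265), with the canister upright. It's held down with about 14 N, so I'm handing in.

```bash
python3 -c "
from workcell import env
print(env.hand_in())"
```

```text
the job is handed in; nothing more can be done
None
```

The red cap clicked onto the canister's pour neck and sits fully home, with the hand still holding it down at about 14 N; the job is handed in.

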